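# Lock the strainer into the filling stand

## Task

Fit the steel strainer into the tilted inlet collar of the jar filling stand: pass its two lugs down through the two gaps in the collar's rim until they rest on the ledge inside, then twist it clockwise (seen from above the collar) until both lugs drop fully home in their locking notches, with a light push if need be. Let go of it there, and leave everything else on the table where it stands.

Things in the scene. Friction and masses are not known exactly. Their poses are not given: they have to be found in the camera images.
- strainer_centre (a point): Middle of the loose strainer (about 150 g, plain steel): sieve ring 57 mm across and 40 mm high, foot chamfered, under a bridge handle; 73 mm high overall, this point 36.5 mm above the foot. Starts upright on the table. z: its axis, up; x: along the handle bar, also the line of the two lugs. Same after half a turn. (The cap wrench has a longer, black bar.)
- strainer_grip (a point): Centre of the strainer's handle bar, 29.5 mm above strainer_centre, same axes. The bar runs along x, 56 mm long, 10 mm thick (y, the width to pinch) and 14 mm high (z); below the bar there are 19 mm of free space down to the ring, between the two 10 mm wide uprights at x = +-26 mm.
- strainer_lugs (a point): Point on the strainer's axis level with the undersides of its lugs: 50 mm below strainer_grip, 20.5 mm below strainer_centre, 16 mm above the foot, same axes. The two lugs stick out of the ring along +x and -x to 39 mm from the axis; each is 8 mm wide and 6 mm high.
- filling_stand: The fixed jar filling stand: steel base 128 x 130 mm, fork, empty jar under its spout, and on top the tilted round collar; 240 mm high. Origin under the base; the collar leans 25 degrees to its -x side, roughly to the robot. It and the strainer may swap sides. Close behind the right side stand stacked crates, front at x = 0.555, 355 mm high, over y = -0.43 to -0.05: swing round in front of them.
- collar_seat (a point): Centre of the tilted collar, in the plane of its ledge, 205 mm above the table. z: collar axis, up and out of the mouth, 25 degrees from vertical; the strainer goes in along -z. x: line of the two locking notches. Bore 62 mm (2.5 mm play round the ring), 22 mm deep below here, outside 80 mm across; top of the rim 14 mm above here, underside of the rim 9.5 mm above the ledge.
- collar_gap (a point): Middle of one of two opposite gaps in the collar's rim, at ledge height, 35.5 mm from collar_seat, 50 degrees anticlockwise from x (seen from above the collar); the other is half a turn round. Each gap is 14 mm wide. Axes as collar_seat. Lugs go down through the gaps onto the ledge, which runs clockwise from there under the rim to the notches.
- collar_notch (a point): Middle of one locking notch, at ledge height, 35.5 mm from collar_seat along its x; the other is opposite. 13 mm wide, 6 mm deep, with an end stop flush with the notch's far side. Axes as collar_seat. From the gaps the strainer turns 50 degrees clockwise, then a light push (5 to 8 N) seats it, its weight alone may not: strainer_lugs ends 6 mm below collar_seat, x in line with x (either way).
- cap_wrench: Bystander: cap wrench, white cup 68 mm across with a black cross bar 134 mm long, 68 mm high. Origin under its centre.
- jar_a: Bystander: full jar with beige cap, 66 mm across, 91 mm high, origin under its centre.
- jar_b: Bystander: full jar with beige cap, 66 mm across, 91 mm high, origin under its centre.
- jar_c: Bystander: full jar with beige cap, 66 mm across, 91 mm high, origin under its centre.
- spare_cap: Bystander: loose beige jar cap, 63 mm across, 14 mm high, origin under its centre.
- label_roll: Bystander: roll of white labels standing on its side, 69 mm across, 40 mm high, origin under its centre.

How it is judged:
By the outcome, as a careful person would: the job done as asked, in the order asked, and still so for the second after the job is handed in, with the robot touching nothing.
It also fails if it takes over 45 s, if anything falls off the work surface, if the arm or the gripper's body presses on something with over 40 N, if the wrist force passes 120 N, or if a joint passes its speed limit or range.

## Robot

A 7-joint arm with a two-finger parallel gripper is mounted at the origin on a cart in front of the work surface, level with it; the furniture and walls round the work are solid. World frame = base frame: x ahead of the robot, y to its left, z up, the work surface at z = 0. Lengths are in m, angles in rad, forces in N, time in s.
With the tool pointing down it reaches from about 0.425 to 0.925 m from the base axis. Payload 6.8 kg.
Tool frame: the origin (TCP) lies at the very end of the fingers, on their centre line; the grasp point (between the pads) lies 19 mm behind it; z points along the fingers, y is the line along which they close (so a half turn about z gives the same grasp; the last joint's range is limited). The gripper opens to 85 mm and grips with 20 to 120 N. Pads are 22 mm wide; open, the fingers measure 114 mm over their backs; the gripper's body (76 mm by 85 mm) begins 54 mm behind the grasp point. The pads swing forward as they close: fully open they stand 13 mm farther back than shut.
Start: joints at [-1.395, 0.477, 0.022, 1.555, -0.011, 1.109, -0.083], TCP at [0.189, 0.648, 0.231] pointing down, gripper open.
Joint ranges: [-2.96, 2.96], [-0.34, 2.1], [-1.41, 1.46], [0.24, 2.44], [-1.37, 4.51], [0.17, 1.92], [-2.96, 2.96]. Speed limits (rad/s): [2.39, 2.39, 3.14, 3.14, 3.14, 3.14, 3.14].

## Interface

Orientations are given as a unit quaternion [w, x, y, z].
In Python, from station import bot gives the robot as it stands.
- The arm moves only by the tool jog_arm, never from a script. Its argument "motion" is a list of rows, each a list of 7 numbers: the turn, a rotation vector about the tool's x, y, z in rad, then the shift along the tool's x, y, z in mm, then the finger opening in mm, from 0 to 85.4. A call has 1 to 10 rows; each row is the pose to reach, as a shift and turn from the pose commanded when the call began, along the tool's axes at that moment; what a row does not reach only later rows make up. A row lasts 1/8 s, in which the tool goes at most 62.5 mm and 10.7 degrees, less where a joint would pass 70% of its speed; a pose out of reach is approached as far as the arm can. A call with a gripper value outside its range is refused whole. The fingers move at their own pace and stop on an object; "grip_force" is the grip in N (left out, the last holds). Time passes only in rows, so rows that repeat a pose let the fingers close. It gives the time, the measured TCP pose, the force, the opening and the grip force at its end, in the units of the state.
- bot.get_obs(): the state, without advancing time (a new reading comes with each control period).
- bot.read_camera(name): name is "scene" or "top"; returns a dict with "pixels" (420x560x3 uint8, red, green, blue), "camera_matrix" (3x3 intrinsics, pixels), "T" (4x4, takes a point from camera to world coordinates). Camera axes: x right, y down, z forward; pixel columns grow to the right and rows downward; lengths in m; the calibration is good to about 2 mm. A picture is of the moment at which its call begins. There is no depth.
- bot.hand_in(): hands the job in; it is judged then, once.
Trained networks look in a picture, given as the dict that the camera call returned (one of the last four; its "shot" number tells which), for a name from the list of things; names that differ only in an ending like _2 or _b are one class to them, and where a whole thing is asked for, a point or a joint stands for the part that bears it (a point fixed in the world has none). Each returns a list of dicts, best first, with "score" (0 to 1); they miss things now and then, are a little off and sometimes report something else, mostly with a low value. They report only what shows in the picture. A call takes as long as a camera call.
- bot.spot_in(thing, picture): "xy" ([column, row] in pixels, amid what is visible of it).
- bot.tip_of(thing, picture): "xy" ([column, row] in pixels: a listed point, or the origin of a listed thing).
The state is a dict: "t": time; "q": joint angles; "joint_vel": joint speeds; "joint_torque": joint torques, N m; "eef_pos": TCP position; "tool_rot": TCP orientation; "contact_force": force on the tool from outside, world axes, zero at the start; "torque": the same for the moment, N m; "gripper_width": opening from 0.0 (shut) to 1.0 (fully open); "grasp_force": force on a finger pad.
Only numpy, scipy, OpenCV 4.12 (cv2) and the standard library are available. Lean on these libraries where they do the work, as an engineer would, in place of code of your own. Each camera call takes 0.05 s, during which the arm holds its last target. There are 200 camera calls.

## Working session

There is one attempt and no reset: what is moved stays moved. The work goes in short steps, Python scripts to look and compute and a tool call to move; the robot and the scene stay as the last step left them, time stands still between calls to the robot, and variables do not carry over. Pictures are saved under pics/ and viewed, at most 11 in all, crops included, and the job is handed in when it is done.

Besides the shell and the picture viewer there is one more tool, called after "Emit:" in YAML: its name, and indented under it one key for each argument. jog_arm: Moves the arm, as the interface text tells. Its arguments: {"type":"object","properties":{"motion":{"type":"array"},"grip_force":{"type":"number"}},"required":["motion"]}

```bash
ls; mkdir -p pics
python3 - <<'E'
from station import bot
import cv2,numpy as np
np.set_printoptions(precision=4,suppress=True)
o=bot.get_obs();print(o)
ims=[]
for c in("scene","top"):
    p=bot.read_camera(c);ims.append(p["pixels"][:,:,::-1]);print(c,p["camera_matrix"],p["T"])
    cv2.imwrite(f"pics/{c}0.png",p["pixels"][:,:,::-1])
    for n in("strainer_grip","strainer_centre","strainer_lugs","collar_seat","collar_gap","collar_notch","filling_stand","cap_wrench","jar_a","spare_cap","label_roll"):
        print(n,[(np.round(d["xy"],1).tolist(),round(d["score"],2)) for d in bot.tip_of(n,p)[:4]])
E
```

```text
pics
{'t': 0.0, 'q': array([-1.3951,  0.4778,  0.0223,  1.5565, -0.0115,  1.1093, -0.0831]), 'joint_vel': array([ 0.0004, -0.0007,  0.001 , -0.001 , -0.0012, -0.0004, -0.0006]), 'joint_torque': array([ -0.0001, -59.6451,   1.6084, -28.1195,   0.0126,   0.0093,
        -0.    ]), 'eef_pos': array([0.1888, 0.6474, 0.2303]), 'tool_rot': array([-0.0001,  0.1414,  0.99  , -0.0009]), 'contact_force': array([ 0.132 ,  0.6988, -0.0836]), 'torque': array([0.0597, 0.0525, 0.0208]), 'grasp_force': 0.0, 'gripper_width': 0.9993953669960249}
scene [[395.8939   0.     281.9567]
 [  0.     395.8939 208.8167]
 [  0.       0.       1.    ]] [[ 0.2908 -0.5422  0.7883 -0.4447]
 [-0.9565 -0.1847  0.2258 -0.2576]
 [ 0.0232 -0.8197 -0.5724  0.8241]
 [ 0.      0.      0.      1.    ]]
strainer_grip [([260.4, 233.0], 0.92)]
strainer_centre [([256.5, 240.2], 0.69), ([384.9, 206.7], 0.37)]
strainer_lugs [([258.6, 241.2], 0.72)]
collar_seat [([384.3, 216.2], 0.98)]
collar_gap [([378.6, 206.4], 0.92), ([311.8, 258.7], 0.55)]
collar_notch [([385.4, 207.1], 0.97)]
filling_stand [([371.2, 268.8], 0.68)]
cap_wrench [([313.4, 255.9], 0.77)]
jar_a [([419.6, 302.6], 0.82)]
spare_cap []
label_roll []
top [[394.8404   0.     280.2685]
 [  0.     394.8404 211.2199]
 [  0.       0.       1.    ]] [[ 0.0181 -0.9951  0.0972  0.3779]
 [-0.9996 -0.0199 -0.0175  0.0335]
 [ 0.0194 -0.0968 -0.9951  1.3089]
 [ 0.      0.      0.      1.    ]]
strainer_grip [([256.1, 225.4], 0.63)]
strainer_centre [([256.9, 223.7], 0.76)]
strainer_lugs [([256.5, 227.0], 0.79)]
collar_seat [([386.5, 221.8], 0.74)]
collar_gap [([377.3, 211.2], 0.59)]
collar_notch [([389.1, 211.9], 0.94), ([386.5, 224.1], 0.57)]
filling_stand [([369.1, 227.2], 0.94), ([256.6, 221.2], 0.74)]
cap_wrench [([311.9, 228.6], 0.81)]
jar_a [([148.0, 182.3], 0.92), ([405.9, 251.5], 0.91), ([213.4, 255.5], 0.66)]
spare_cap [([314.3, 255.6], 0.68), ([386.3, 218.4], 0.44)]
label_roll [([152.7, 207.8], 0.67)]
```

Run:
```python
import cv2
a=cv2.imread("pics/top0.png");cv2.imwrite("pics/top0c.png",cv2.resize(a[160:290,230:430],None,fx=4,fy=4,interpolation=cv2.INTER_CUBIC))
a=cv2.imread("pics/scene0.png");cv2.imwrite("pics/scene0c.png",cv2.resize(a[170:320,230:430],None,fx=4,fy=4,interpolation=cv2.INTER_CUBIC))
```

```text
(no output)
```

View pics/top0c.png

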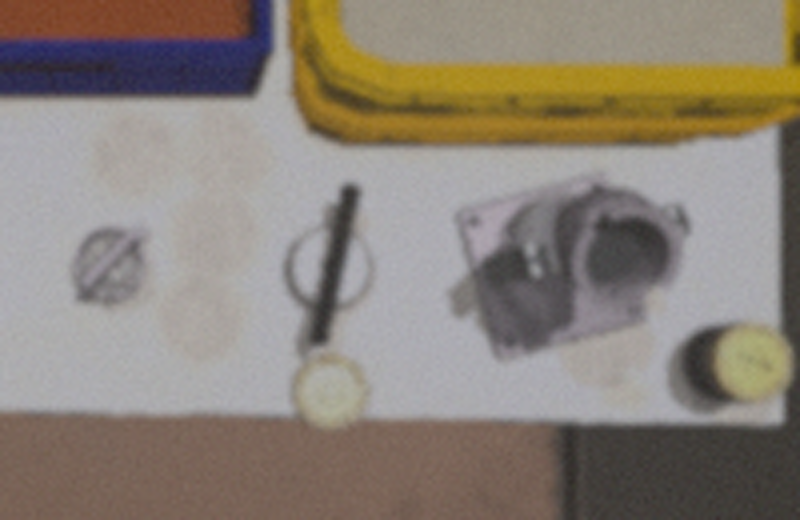

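View pics/scene0c.png

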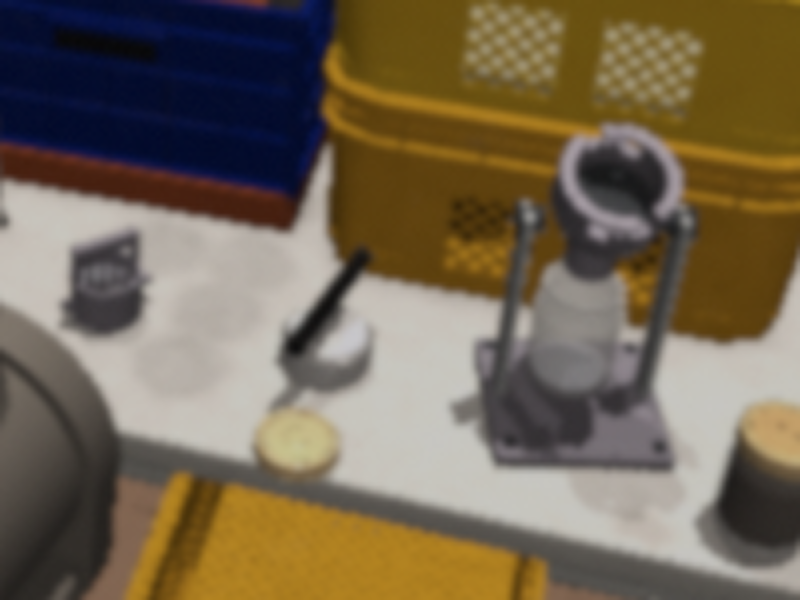

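View pics/scene0.png

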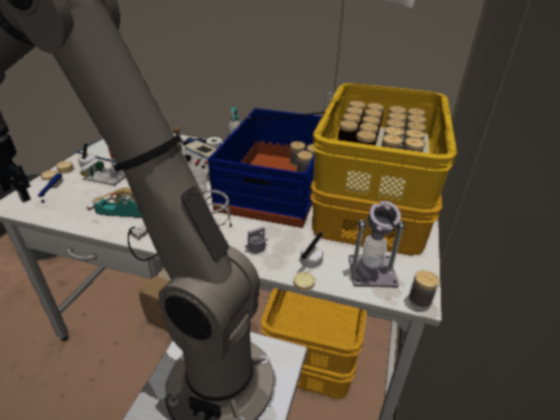

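```bash
cat > h.py <<'E'
import numpy as np,cv2
from scipy.optimize import least_squares
from scipy.spatial.transform import Rotation as R
np.set_printoptions(precision=4,suppress=True)
def proj(P,K,T):
    c=(np.atleast_2d(P)-T[:3,3])@T[:3,:3]; u=c@K.T; return u[:,:2]/u[:,2:]
def ray(uv,K,T):
    d=T[:3,:3]@np.linalg.solve(K,[uv[0],uv[1],1]); return T[:3,3],d
def atz(uv,z,K,T):
    o,d=ray(uv,K,T); return o+d*(z-o[2])/d[2]
def tri(obs):  # obs: list of (uv,K,T)
    A=np.zeros((3,3));b=np.zeros(3)
    for uv,K,T in obs:
        o,d=ray(uv,K,T);d=d/np.linalg.norm(d);M=np.eye(3)-np.outer(d,d);A+=M;b+=M@o
    return np.linalg.solve(A,b)
E
python3 - <<'E'
from station import bot
from h import *
import pickle
D={}
for c in("scene","top"):
    S=[];N={}
    for i in range(6):
        p=bot.read_camera(c);S.append(p["pixels"].astype(float))
        if i<3:
         for n in("strainer_grip","strainer_centre","strainer_lugs","collar_seat","collar_gap","collar_notch","filling_stand"):
            N.setdefault(n,[]).extend([np.round(d["xy"],1).tolist()+[round(d["score"],2)] for d in bot.tip_of(n,p) if d["score"]>.4])
    D[c]=dict(im=np.mean(S,0),K=p["camera_matrix"],T=p["T"],N=N)
    print(c);[print(" ",k,v) for k,v in N.items()]
pickle.dump(D,open("d.pkl","wb"))
med=lambda c,n:np.median(np.array(D[c]["N"][n])[:,:2],0)
for n in("strainer_grip","strainer_centre","strainer_lugs","collar_seat","filling_stand"):
    print(n,tri([(med(c,n),D[c]["K"],D[c]["T"]) for c in D]))
z={"strainer_grip":.066,"strainer_centre":.0365,"strainer_lugs":.016,"collar_seat":.205,"filling_stand":0}
for c in D:
    for n in z: print(c,n,atz(med(c,n),z[n],D[c]["K"],D[c]["T"]))
big=lambda c,x,y,w,h,f:cv2.resize(D[c]["im"][y:y+h,x:x+w,::-1].astype(np.uint8),None,fx=f,fy=f,interpolation=cv2.INTER_CUBIC)
a=np.hstack([big("scene",360,195,50,50,8),big("top",362,196,50,50,8)])
b=np.hstack([big("scene",232,220,50,25,8),big("top",232,212,50,25,8)])
cv2.imwrite("pics/m.png",np.vstack([a,b]))
E
```

```text
scene
  strainer_grip [[260.4, 233.1, 0.89], [260.5, 232.4, 0.73], [258.9, 233.3, 0.72]]
  strainer_centre [[257.1, 238.8, 0.63], [257.2, 239.0, 0.73]]
  strainer_lugs [[259.2, 242.5, 0.56], [255.6, 243.0, 0.65], [420.2, 305.4, 0.65], [259.4, 243.2, 0.58]]
  collar_seat [[384.7, 211.8, 0.77], [383.9, 213.0, 0.59], [383.6, 214.1, 0.75]]
  collar_gap [[374.3, 206.6, 0.73], [421.7, 299.8, 0.63], [379.5, 209.9, 0.65], [311.3, 255.4, 0.54], [376.8, 207.6, 0.59]]
  collar_notch [[385.5, 207.6, 0.63], [385.6, 206.4, 0.94], [259.0, 232.3, 0.59], [384.8, 206.3, 0.89]]
  filling_stand [[371.4, 271.7, 0.86], [373.7, 270.5, 0.68], [371.4, 272.8, 0.9]]
top
  strainer_grip [[257.6, 221.6, 0.65], [259.4, 221.6, 0.72], [256.8, 221.9, 0.72]]
  strainer_centre [[256.3, 225.0, 0.8], [258.6, 223.4, 0.71], [258.4, 223.3, 0.64]]
  strainer_lugs [[255.1, 223.9, 0.64], [313.8, 253.9, 0.64], [153.0, 209.0, 0.72], [256.5, 224.3, 0.61], [256.5, 225.4, 0.71]]
  collar_seat [[386.9, 219.8, 0.69], [387.2, 221.9, 0.82], [388.7, 220.8, 0.97]]
  collar_gap [[377.4, 213.2, 0.56], [379.2, 212.4, 0.88], [379.0, 211.8, 0.87]]
  collar_notch [[390.7, 212.6, 0.93], [388.0, 213.5, 0.81], [408.2, 250.2, 0.48], [387.4, 210.8, 0.8]]
  filling_stand [[368.0, 224.8, 0.67], [368.5, 228.1, 0.76]]
strainer_grip [0.4679 0.0776 0.0524]
strainer_centre [0.4617 0.0807 0.033 ]
strainer_lugs [0.462  0.0811 0.0156]
collar_seat [ 0.4635 -0.2829  0.2157]
filling_stand [ 0.4602 -0.2818  0.0028]
scene strainer_grip [0.4535 0.0663 0.066 ]
scene strainer_centre [0.4578 0.0788 0.0365]
scene strainer_lugs [0.4637 0.074  0.016 ]
scene collar_seat [ 0.4784 -0.2818  0.205 ]
scene filling_stand [ 0.4628 -0.2808  0.    ]
top strainer_grip [0.465  0.0825 0.066 ]
top strainer_centre [0.4613 0.0809 0.0365]
top strainer_lugs [0.4596 0.0878 0.016 ]
top collar_seat [ 0.4646 -0.2877  0.205 ]
top filling_stand [ 0.4606 -0.2837  0.    ]
```

View pics/m.png

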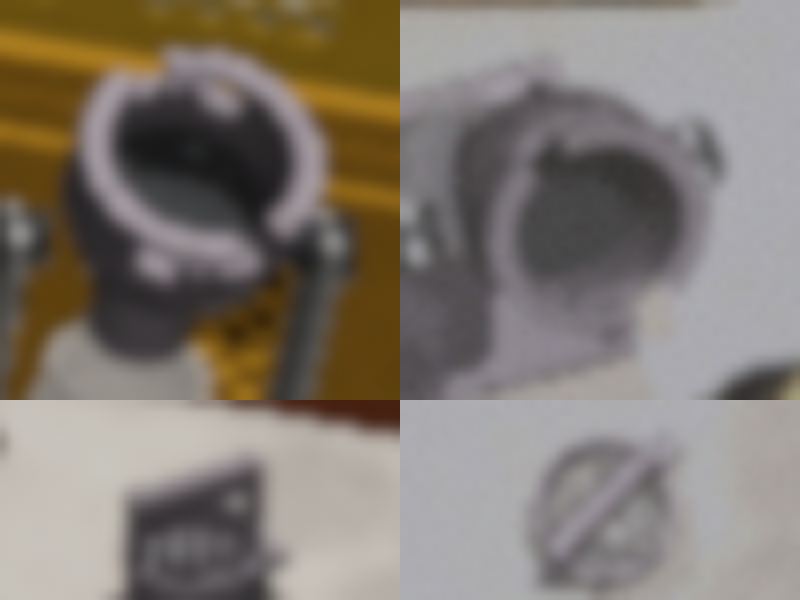

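```bash
cat > fit.py <<'E'
from h import *
import pickle
from scipy.ndimage import map_coordinates,gaussian_filter
D=pickle.load(open("d.pkl","rb"))
G={c:gaussian_filter(D[c]["im"].mean(2),.6) for c in D}
def Rc(az,tilt=np.radians(25)): # collar z leans to direction az
    zc=np.array([np.sin(tilt)*np.cos(az),np.sin(tilt)*np.sin(az),np.cos(tilt)])
    xc=np.array([-np.sin(az),np.cos(az),0]); return np.c_[xc,np.cross(zc,xc),zc]
def circ(p,r,h,th): 
    return np.array(p[:3])+(np.c_[r*np.cos(th),r*np.sin(th),h+0*th])@Rc(p[3]).T
def score(p,c,contours):
    s=0
    for r,h,th,sg in contours:
        if 1:
            e=.002
            a=proj(circ(p,r-e,h,th),D[c]["K"],D[c]["T"]);b=proj(circ(p,r+e,h,th),D[c]["K"],D[c]["T"])
            f=lambda q:map_coordinates(G[c],[q[:,1],q[:,0]],order=1)
            s+=np.mean(np.clip(sg*(f(a)-f(b)),-10,40))
    return s
E
python3 - <<'E'
from fit import *
from scipy.optimize import differential_evolution as de
th=np.radians(np.arange(0,360,4.))
for cs in(["scene"],["top"],["scene","top"]):
    for rin in (.031,.032):
        f=lambda p:-sum(score([p[0],p[1],.205,p[2]],c,[(.040,.014,th,1),(rin,.014,th,-1)]) for c in cs)
        r=de(f,[(.43,.5),(-.31,-.25),(np.pi-.7,np.pi+.7)],seed=1,maxiter=80,popsize=15)
        print(cs,rin,r.x,np.degrees(r.x[2]),r.fun)
p=[*r.x[:2],.205,r.x[2]]
pickle.dump(p,open("p.pkl","wb"))
out=[]
for c,x,y in(("scene",360,195),("top",362,196)):
    im=cv2.resize(D[c]["im"][y:y+50,x:x+50,::-1].astype(np.uint8),None,fx=8,fy=8,interpolation=cv2.INTER_CUBIC)
    for r_ in(.031,.04):
        q=((proj(circ(p,r_,.014,th),D[c]["K"],D[c]["T"])-[x,y]+.5)*8).astype(int)
        for a in q[::2]: cv2.circle(im,tuple(map(int,a)),1,(0,0,255) if r_<.035 else (0,255,0),-1)
    out.append(im)
cv2.imwrite("pics/fit1.png",np.hstack(out))
# angle profile around rim mid radius, in scene; angle in Rc frame
t=np.radians(np.arange(0,360,5.))
for c in D:
    q=proj(circ(p,.0355,.014,t),D[c]["K"],D[c]["T"]);print(c,list(zip(range(0,360,5),map_coordinates(G[c],[q[:,1],q[:,0]],order=1).astype(int).tolist())))
E
```

```text
['scene'] 0.031 [ 0.4642 -0.2833  3.335 ] 191.08427316564956 -61.75746381232669
['scene'] 0.032 [ 0.4644 -0.2825  3.4185] 195.86499853555898 -59.02301998367649
['top'] 0.031 [ 0.4602 -0.2813  3.2634] 186.97821244878725 -21.10515260760544
['top'] 0.032 [ 0.458  -0.2866  2.7356] 156.7383213946711 -19.48605562699199
['scene', 'top'] 0.031 [ 0.463  -0.283   3.2388] 185.56968667470363 -78.01301562646044
['scene', 'top'] 0.032 [ 0.463  -0.2825  3.3581] 192.40215034864755 -73.16169815113115
scene [(0, 147), (5, 148), (10, 147), (15, 142), (20, 141), (25, 141), (30, 146), (35, 146), (40, 146), (45, 145), (50, 143), (55, 143), (60, 145), (65, 146), (70, 145), (75, 143), (80, 141), (85, 139), (90, 137), (95, 138), (100, 136), (105, 127), (110, 120), (115, 122), (120, 128), (125, 136), (130, 143), (135, 150), (140, 150), (145, 149), (150, 151), (155, 149), (160, 151), (165, 149), (170, 148), (175, 148), (180, 147), (185, 146), (190, 145), (195, 146), (200, 145), (205, 142), (210, 140), (215, 145), (220, 145), (225, 143), (230, 141), (235, 140), (240, 142), (245, 145), (250, 145), (255, 145), (2
[... 377 characters left out ...]
6), (65, 120), (70, 116), (75, 115), (80, 118), (85, 119), (90, 118), (95, 118), (100, 117), (105, 113), (110, 102), (115, 87), (120, 81), (125, 83), (130, 90), (135, 101), (140, 113), (145, 117), (150, 118), (155, 117), (160, 118), (165, 117), (170, 117), (175, 117), (180, 117), (185, 117), (190, 116), (195, 115), (200, 116), (205, 115), (210, 116), (215, 115), (220, 115), (225, 116), (230, 118), (235, 119), (240, 117), (245, 117), (250, 118), (255, 120), (260, 120), (265, 118), (270, 119), (275, 124), (280, 133), (285, 144), (290, 151), (295, 152), (300, 150), (305, 142), (310, 134), (315, 131), (320, 131), (325, 132), (330, 133), (335, 135), (340, 137), (345, 137), (350, 137), (355, 137)]
```

View pics/fit1.png

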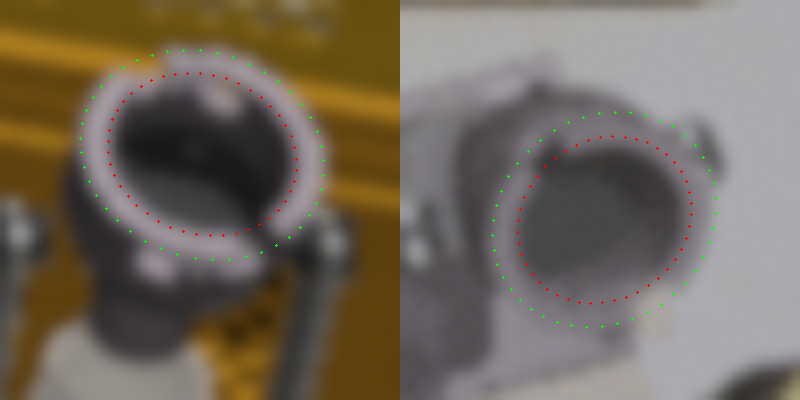

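Run:
```python
from fit import *
from scipy.optimize import differential_evolution as de
import itertools
th=np.radians(np.arange(0,360,4.))
s=np.linspace(-.9,.9,40)
def quad(x,y,yaw,hx,hy,z):
    P=np.r_[np.c_[-hx+0*s,s*hy],np.c_[hx+0*s,s*hy],np.c_[s*hx,-hy+0*s],np.c_[s*hx,hy+0*s]]
    c,n=np.cos(yaw),np.sin(yaw);return np.c_[x+P@[c,-n],y+P@[n,c],np.full(len(P),z)]
def fb(v,cs=("top","scene")):
    t=0
    for c in cs:
        f=lambda q:map_coordinates(G[c],[q[:,1],q[:,0]],order=1)
        a=f(proj(quad(*v[:3],.062,.063,v[3]),D[c]["K"],D[c]["T"]));b=f(proj(quad(*v[:3],.066,.067,v[3]),D[c]["K"],D[c]["T"]))
        t+=np.mean(np.clip(b-a,-10,25))
    return -t
for cs in(("top",),("scene",),("top","scene")):
    r=de(lambda v:fb(v,cs),[(.42,.5),(-.32,-.24),(-.3,.5),(.004,.016)],seed=2);print("base",cs,r.x,np.degrees(r.x[2]),r.fun)
yaw=r.x[2]
for y in(yaw,np.radians(13.5)):
  for cs in(["scene"],["top"],["scene","top"]):
    f=lambda p:-sum(score([p[0],p[1],p[2],np.pi+y],c,[(.040,.014,th,1),(.031,.014,th,-1)]) for c in cs)
    r=de(f,[(.43,.5),(-.31,-.25),(.2049,.2051)],seed=1);print(np.degrees(y),cs,r.x,r.fun)
  p=[*r.x,np.pi+y]
  # gap angle
  q=np.radians(np.arange(0,360,1.));g={c:np.mean([map_coordinates(G[c],proj(circ(p,rr,.014,q),D[c]["K"],D[c]["T"])[:,::-1].T,order=1) for rr in(.034,.0355,.037)],0) for c in D}
  h=11
  for c,a0 in(("scene",120),("scene",300),("top",120)):
    best=max(range(a0-25,a0+25),key=lambda a:sum(g[c][(a+k)%360] for k in(-16,-15,-14,14,15,16))/6-np.mean([g[c][(a+k)%360] for k in range(-8,9)]))
    w=np.arange(a0-35,a0+35);d=np.clip(np.median(g[c][w%360])-6-g[c][w%360],0,None);print(c,a0,best,(w*d).sum()/d.sum())
  for m in(63,70,243,250): 
    print(m,[((proj(circ(p,.0355,-.003,np.radians([m])),D[c]["K"],D[c]["T"])[0]-o+.5)*8).round() for c,o in(("scene",(360,195)),("top",(362,196)))])
```

```text
base ('top',) [ 0.4604 -0.2746  0.2712  0.016 ] 15.539532725218038 -13.13746767607904
base ('scene',) [ 0.4518 -0.2825  0.252   0.016 ] 14.440685759411956 -19.012265026173388
base ('top', 'scene') [ 0.4606 -0.279   0.2813  0.0071] 16.11713769014674 -28.70534430715359
16.11713769014674 ['scene'] [ 0.4641 -0.283   0.2051] -61.617454999932804
16.11713769014674 ['top'] [ 0.4599 -0.2801  0.2049] -20.938189120003702
16.11713769014674 ['scene', 'top'] [ 0.4627 -0.282   0.2051] -77.02185605830425
scene 120 111 108.99655864038513
scene 300 298 298.41903747488277
top 120 118 118.87073954556799
63 [array([227.,  98.]), array([218., 111.])]
70 [array([215.,  94.]), array([206., 110.])]
243 [array([151., 260.]), array([155., 297.])]
250 [array([164., 265.]), array([167., 298.])]
13.5 ['scene'] [ 0.464  -0.2832  0.2051] -61.646335002106305
13.5 ['top'] [ 0.46   -0.2806  0.2049] -21.02251802016651
13.5 ['scene', 'top'] [ 0.4627 -0.2821  0.2051] -77.57061770105383
scene 120 113 110.97253690578769
scene 300 300 300.6003368511994
top 120 120 120.9277307330285
63 [array([232., 100.]), array([222., 112.])]
70 [array([220.,  95.]), array([211., 110.])]
243 [array([148., 259.]), array([152., 295.])]
250 [array([160., 264.]), array([163., 297.])]
```

Run:
```python
from fit import *
from scipy.optimize import differential_evolution as de
K,T=D["top"]["K"],D["top"]["T"];g=G["top"]
f=lambda P:map_coordinates(g,proj(P,K,T)[:,::-1].T,order=1)
th=np.radians(np.arange(0,360,5.));s=np.linspace(-1,1,21)
def ring(x,y,r,z,m=slice(None)):return np.c_[x+r*np.cos(th),y+r*np.sin(th),z+0*th]
def loc(x,y,a,P):c,n=np.cos(a),np.sin(a);return np.c_[x+P@[c,-n],y+P@[n,c],np.full(len(P),.073)]
def cost(v,wr=1,wb=1):
    x,y,a=v
    t=wr*np.mean(np.clip(f(ring(x,y,.0315,.04))-f(ring(x,y,.0265,.04)),-10,60))
    B=lambda e:f(loc(x,y,a,np.r_[np.c_[s*.024,e+0*s],np.c_[s*.024,-e+0*s]]))
    t+=wb*np.mean(np.clip(B(.0015)-B(.0095),-10,60))
    return -t
for w in((1,1),(1,.0),(.2,1)):
    r=de(lambda v:cost(v,*w),[(.44,.485),(.06,.1),(-1.6,0.)],seed=1);print(r.x,np.degrees(r.x[2]),r.fun)
# bar ends profile along bar in top
r=de(lambda v:cost(v,1,1),[(.44,.485),(.06,.1),(-1.6,0.)],seed=1).x
K2,T2=D["scene"]["K"],D["scene"]["T"]
ps=[*r[:2],.0]
out=[]
for c,x,y in(("scene",232,215),("top",232,200)):
    im=cv2.resize(D[c]["im"][y:y+50,x:x+50,::-1].astype(np.uint8),None,fx=8,fy=8,interpolation=cv2.INTER_CUBIC)
    L=loc(r[0],r[1],r[2],np.array([[-.028,-.005],[.028,-.005],[.028,.005],[-.028,.005]]))
    Lg=loc(r[0],r[1],r[2],np.array([[-.039,-.004],[-.039,.004],[.039,-.004],[.039,.004]]));Lg[:,2]=.019
    for P,col in((L,(0,0,255)),(ring(r[0],r[1],.0285,.04),(0,255,0)),(ring(r[0],r[1],.0285,.003),(255,255,0)),(Lg,(255,0,0))):
        for a in ((proj(P,D[c]["K"],D[c]["T"])-[x,y]+.5)*8).astype(int): cv2.circle(im,tuple(map(int,a)),2,col,-1)
    out.append(im)
cv2.imwrite("pics/str.png",np.hstack(out))
```

```text
[ 0.4533  0.0885 -0.7526] -43.121713963701666 -29.35551300130833
[ 0.4517  0.0868 -0.9669] -55.39973762405165 -18.733257625834135
[ 0.4555  0.0872 -0.7463] -42.760142483875676 -16.081419581011605
```

View pics/str.png

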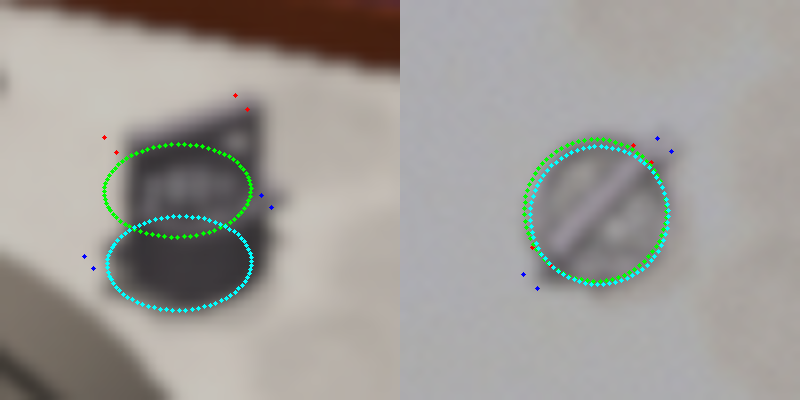

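Run:
```python
from fit import *
from scipy.optimize import differential_evolution as de
th=np.radians(np.arange(0,360,10.))
box=lambda x0,x1,y0,y1,z0,z1:np.array([[x,y,z] for x in(x0,x1) for y in(y0,y1) for z in(z0,z1)])
parts=[np.r_[np.c_[.0285*np.cos(th),.0285*np.sin(th),0*th+.04],np.c_[.027*np.cos(th),.027*np.sin(th),0*th]],
 box(-.029,.029,-.005,.005,.02,.073),box(.02,.039,-.004,.004,.016,.022),box(-.039,-.02,-.004,.004,.016,.022)]
W={"scene":(236,222,38,36),"top":(240,208,34,34)};F=6
Z={c:cv2.resize(D[c]["im"].mean(2)[y:y+h,x:x+w],None,fx=F,fy=F,interpolation=cv2.INTER_CUBIC) for c,(x,y,w,h) in W.items()}
def mask(v,c):
    x,y,w,h=W[c];m=np.zeros((h*F,w*F),np.uint8);cs,sn=np.cos(v[2]),np.sin(v[2]);Rz=np.array([[cs,-sn,0],[sn,cs,0],[0,0,1]])
    for P in parts:
        q=(proj(P@Rz.T+[v[0],v[1],0],D[c]["K"],D[c]["T"])-[x,y]+.5)*F
        cv2.fillConvexPoly(m,cv2.convexHull((q*16).astype(np.int32)),1,shift=4)
    return m
def cost(v,cs):
    t=0
    for c in cs:
        m=cv2.GaussianBlur(mask(v,c).astype(float),(0,0),.8*F); t+=np.corrcoef(m.ravel(),Z[c].ravel())[0,1]
    return t
for cs in(("scene",),("top",),("scene","top")):
    r=de(lambda v:cost(v,cs),[(.44,.485),(.06,.1),(-1.4,-.2)],seed=1,maxiter=60);print(cs,r.x,np.degrees(r.x[2]),r.fun)
out=[]
for c in W:
    im=np.clip(cv2.cvtColor(Z[c].astype(np.float32),cv2.COLOR_GRAY2BGR),0,255).astype(np.uint8)
    cn,_=cv2.findContours(mask(r.x,c),cv2.RETR_EXTERNAL,cv2.CHAIN_APPROX_NONE);cv2.drawContours(im,cn,-1,(0,255,0),1)
    out.append(cv2.resize(im,(400,400)))
cv2.imwrite("pics/str2.png",np.hstack(out))
```

```text
('scene',) [ 0.4531  0.0814 -0.6784] -38.86991635002388 -0.9190559255894781
('top',) [ 0.4521  0.086  -0.7749] -44.39915002268723 -0.9053454207674752
('scene', 'top') [ 0.4538  0.0834 -0.7059] -40.44512542802636 -1.7975895809989342
```

View pics/str2.png

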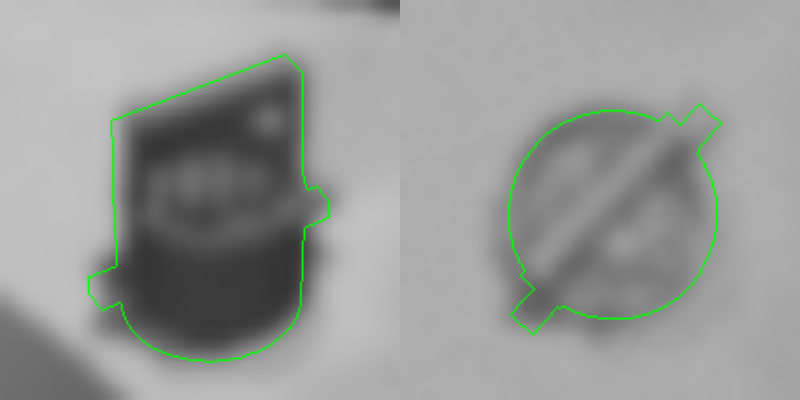

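```bash
cat > rel.py <<'E'
from h import *
from station import bot
def Rq(q): return R.from_quat([q[1],q[2],q[3],q[0]])
def rel(p,Rt,o=None):
    o=o or bot.get_obs();R0=Rq(o["tool_rot"])
    return np.r_[(R0.inv()*Rt).as_rotvec().round(3),(R0.inv().apply(np.array(p)-o["eef_pos"])*1000).round(1)]
def Rtool(z,ydir): # tool z, y projected
    z=np.array(z,float);z/=np.linalg.norm(z);y=np.array(ydir,float);y-=z*(y@z);y/=np.linalg.norm(y);return R.from_matrix(np.c_[np.cross(y,z),y,z])
E
python3 - <<'E'
from rel import *
a=np.radians(47);Rt=Rtool([0,0,-1],[np.cos(a),np.sin(a),0])
for z in(.16,.047):print(rel([.455,.0825,z],Rt))
E
```

```text
[   0.      -0.       0.467 -413.7   -468.4     71.3  ]
[   0.      -0.       0.467 -413.7   -468.4    184.3  ]
```

Emit:
jog_arm:
  motion:
    - [0,0,0.467,-413.7,-468.4,71.3,85]
    - [0,0,0.467,-413.7,-468.4,71.3,85]
    - [0,0,0.467,-413.7,-468.4,71.3,85]
    - [0,0,0.467,-413.7,-468.4,71.3,85]
    - [0,0,0.467,-413.7,-468.4,71.3,85]
    - [0,0,0.467,-413.7,-468.4,71.3,85]
    - [0,0,0.467,-413.7,-468.4,71.3,85]
    - [0,0,0.467,-413.7,-468.4,71.3,85]
    - [0,0,0.467,-413.7,-468.4,71.3,85]
    - [0,0,0.467,-413.7,-468.4,71.3,85]

```text
t: 5.15
eef_pos: [0.4542, 0.0845, 0.1607]
tool_rot: [0.0, 0.366, 0.93, 0.001]
contact_force: [0.4, 0.7, 0.6]
gripper_width: 0.993
grasp_force: 0.0
```

Emit:
jog_arm:
  motion:
    - [0,0,0,0,0,50,70]
    - [0,0,0,0,0,95,70]
    - [0,0,0,0,0,113,70]
    - [0,0,0,0,0,113,70]

```text
t: 5.65
eef_pos: [0.4525, 0.0858, 0.0465]
tool_rot: [-0.001, 0.367, 0.93, -0.001]
contact_force: [-0.0, 0.3, -1.0]
gripper_width: 0.821
grasp_force: 0.0
```

Run:
```python
from station import bot
import cv2,numpy as np
o=bot.get_obs();print(o["eef_pos"],o["contact_force"])
a=[cv2.resize(bot.read_camera(c)["pixels"][y:y+60,x:x+60,::-1],None,fx=6,fy=6,interpolation=cv2.INTER_CUBIC) for c,x,y in(("scene",226,205),("top",226,195))]
cv2.imwrite("pics/g.png",np.hstack(a))
```

```text
[0.45246547 0.08576246 0.04648325] [-3.95258872e-04  2.50422020e-01 -9.82480458e-01]
```

View pics/g.png

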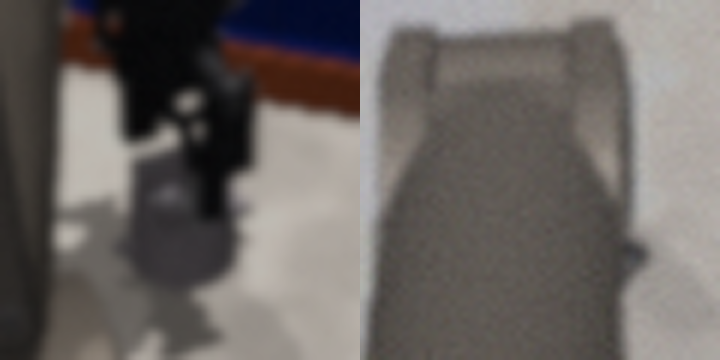

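Emit:
jog_arm:
  motion:
    - [0,0,0,-4,0,0,60]
    - [0,0,0,-4,0,0,2]
    - [0,0,0,-4,0,0,2]
    - [0,0,0,-4,0,0,2]
    - [0,0,0,-4,0,0,2]
    - [0,0,0,-4,0,0,2]
  grip_force: 80

```text
t: 6.5
eef_pos: [0.4565, 0.0836, 0.0477]
tool_rot: [0.0, 0.367, 0.93, 0.0]
contact_force: [0.1, 0.6, 5.2]
gripper_width: 0.099
grasp_force: 78.4
```

```bash
cat >> rel.py <<'E'
from fit import Rc
AZ=np.radians(194);SEAT=np.array([.462,-.282,.205]);GAP=117.5
def tgt(h,th,dx=0,dy=0,seat=SEAT,off=.0317):
    Rm=Rc(AZ);t=np.radians(th);bar=Rm@[np.cos(t),np.sin(t),0];zc=Rm[:,2]
    return seat+zc*(h+off)+Rm[:,:2]@[dx,dy],Rtool(-zc,np.cross(zc,bar))
E
python3 - <<'E'
from rel import *
o=bot.get_obs();R0=Rq(o["tool_rot"]);print(R0.as_matrix())
print(rel(o["eef_pos"]+[0,0,.2],R0,o))
p,Rt=tgt(.07,GAP+180);print(p,rel(p,Rt,o))
p2=[.42,-.05,.32];print(rel(p2,R0*R.from_rotvec([0,0,.8]),o))
E
```

```text
[[-0.7313  0.6821  0.0004]
 [ 0.6821  0.7313  0.0003]
 [-0.0001  0.0005 -1.    ]]
[   0.     0.     0.    -0.     0.1 -200. ]
[ 0.4203 -0.2924  0.2972] [  -0.474    0.124    1.637 -230.    -299.5   -249.7  ]
[   0.     0.     0.8  -64.5 -122.4 -272.4]
```

Emit:
jog_arm:
  motion:
    - [0,0,0,0,0,-50,2]
    - [0,0,0,0,0,-110,2]
    - [0,0,0,0,0,-170,2]
    - [0,0,0.18,-15,-30,-220,2]
    - [0,0,0.36,-30,-60,-265,2]
    - [0,0,0.54,-45,-90,-295,2]
    - [0,0,0.7,-60,-115,-312,2]
    - [0,0,0.8,-64.5,-122.4,-312,2]

```text
t: 7.5
eef_pos: [0.4196, -0.0522, 0.3603]
tool_rot: [0.0, 0.703, 0.712, 0.001]
contact_force: [0.1, 1.4, -1.8]
gripper_width: 0.097
grasp_force: 78.7
```

Run:
```python
from rel import *
o=bot.get_obs();print(o["eef_pos"],o["contact_force"],o["gripper_width"],o["q"])
for h in(.10,.07):
    p,Rt=tgt(h,GAP+180);print(p,rel(p,Rt,o))
```

```text
[ 0.4196 -0.0522  0.3603] [ 0.0513  1.404  -1.76  ] 0.0966788155455133 [-0.626  -0.1185  0.5565  1.9636  0.0643  1.2775 -0.0782]
[ 0.408  -0.2955  0.3244] [  -0.354    0.274    0.845 -243.1    -14.8     35.7  ]
[ 0.4203 -0.2924  0.2972] [  -0.354    0.274    0.845 -240.2     -2.5     62.9  ]
```

Emit:
jog_arm:
  motion:
    - [-0.06,0.046,0.14,-40,-2.5,5,2]
    - [-0.12,0.09,0.28,-80,-5,10,2]
    - [-0.18,0.137,0.42,-120,-7,15,2]
    - [-0.24,0.183,0.56,-160,-10,20,2]
    - [-0.3,0.23,0.7,-205,-12,27,2]
    - [-0.354,0.274,0.845,-243.1,-14.8,35.7,2]
    - [-0.354,0.274,0.845,-243.1,-14.8,35.7,2]
    - [-0.354,0.274,0.845,-243.1,-14.8,35.7,2]
    - [-0.354,0.274,0.845,-243.1,-14.8,35.7,2]

```text
t: 8.62
eef_pos: [0.4105, -0.2921, 0.3237]
tool_rot: [0.025, 0.911, 0.351, 0.214]
contact_force: [-0.5, -1.1, -1.3]
gripper_width: 0.098
grasp_force: 78.7
```

Run:
```python
from rel import *
from fit import circ
import pickle
o=bot.get_obs();print(o["eef_pos"],o["tool_rot"],o["contact_force"],o["q"])
p,Rt=tgt(.10,GAP+180);print(rel(p,Rt,o))
R0=Rq(o["tool_rot"]);th=np.radians(np.arange(0,360,10.))
def S(x,y,z): # strainer coords (z above foot) -> world, nominal grasp
    return o["eef_pos"]+R0.apply(np.c_[x,y,.0477-z])
box=lambda x0,x1,y0,y1,z0,z1:np.array([[x,y,z] for x in(x0,x1) for y in(y0,y1) for z in(z0,z1)])
P=np.r_[S(.0285*np.cos(th),.0285*np.sin(th),.04+0*th),S(.0285*np.cos(th),.0285*np.sin(th),.003+0*th)]
B=np.r_[box(.039,.0285,-.004,.004,.016,.022),box(-.039,-.0285,-.004,.004,.016,.022)];Lg=S(*B.T)
out=[];d={}
for c in("scene","top"):
    fr=[bot.read_camera(c) for _ in range(3)];im=np.mean([f["pixels"].astype(float) for f in fr],0);K,T=fr[0]["camera_matrix"],fr[0]["T"];d[c]=(im,K,T)
    ctr=proj(S([0],[0],[.02]),K,T)[0];x,y=(ctr-[33,28]).astype(int)
    v=cv2.resize(im[y:y+66,x:x+66,::-1].astype(np.uint8),None,fx=6,fy=6,interpolation=cv2.INTER_CUBIC)
    for Q,col in((P,(0,255,0)),(Lg,(0,0,255))):
        for a in((proj(Q,K,T)-[x,y]+.5)*6).astype(int):cv2.circle(v,tuple(map(int,a)),1,col,-1)
    out.append(v)
pickle.dump((d,o),open("d2.pkl","wb"))
cv2.imwrite("pics/pre.png",np.hstack(out))
```

```text
[ 0.4105 -0.2921  0.3237] [0.0247 0.9113 0.351  0.2137] [-0.5494 -1.0779 -1.3251] [-0.4201 -0.1387  1.0851  2.0747 -0.287   0.8863 -0.0035]
[-0.004  0.001  0.01  -3.6    1.1   -2.   ]Traceback (most recent call last):
  File "<stdin>", line 15, in <module>
  File "<stdin>", line 8, in S
TypeError: unsupported operand type(s) for -: 'float' and 'list'
```

```bash
cat > ov.py <<'E'
from rel import *
import pickle
def overlay(name,n=3,off=(0,0),win=66,f=6):
    o=bot.get_obs();R0=Rq(o["tool_rot"]);th=np.radians(np.arange(0,360,10.))
    S=lambda x,y,z:o["eef_pos"]+R0.apply(np.c_[np.add(x,off[0]),np.add(y,off[1]),.0477-np.asarray(z)])
    box=lambda x0,x1,y0,y1,z0,z1:np.array([[x,y,z] for x in(x0,x1) for y in(y0,y1) for z in(z0,z1)])
    P=np.r_[S(.0285*np.cos(th),.0285*np.sin(th),.04+0*th),S(.0285*np.cos(th),.0285*np.sin(th),.003+0*th)]
    B=np.r_[box(.039,.0285,-.004,.004,.016,.022),box(-.039,-.0285,-.004,.004,.016,.022)];Lg=S(*B.T)
    out=[];d={}
    for c in("scene","top"):
        fr=[bot.read_camera(c) for _ in range(n)];im=np.mean([q["pixels"].astype(float) for q in fr],0);K,T=fr[0]["camera_matrix"],fr[0]["T"];d[c]=(im,K,T)
        x,y=(proj(S([0],[0],[.02]),K,T)[0]-win/2).astype(int)
        v=cv2.resize(im[y:y+win,x:x+win,::-1].astype(np.uint8),None,fx=f,fy=f,interpolation=cv2.INTER_CUBIC)
        for Q,col in((P,(0,255,0)),(Lg,(0,0,255))):
            for a in((proj(Q,K,T)-[x,y]+.5)*f).astype(int):cv2.circle(v,tuple(map(int,a)),1,col,-1)
        out.append(v);print(c,x,y)
    pickle.dump((d,o),open("d2.pkl","wb"));cv2.imwrite(name,np.hstack(out))
E
python3 -c "
from ov import *
overlay('pics/pre.png')"
```

```text
scene 358 162
top 365 201
```

View pics/pre.png

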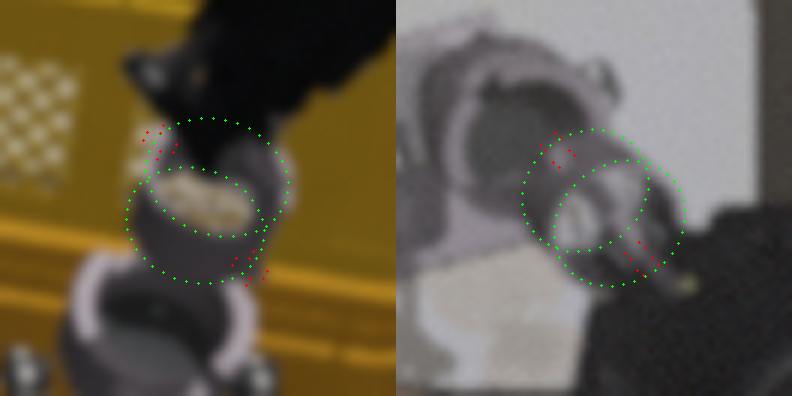

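Run:
```python
from rel import *
import pickle
from scipy.ndimage import map_coordinates,gaussian_filter
d,o=pickle.load(open("d2.pkl","rb"));R0=Rq(o["tool_rot"]);p0=o["eef_pos"]
th=np.radians(np.arange(0,360,3.))
def hull(off,r,K,T):
    C=[]
    for z,rr in((.04,r),(.006,r),(0.,r-.003)):
        C.append(proj(p0+R0.apply(np.c_[rr*np.cos(th)+off[0],rr*np.sin(th)+off[1],.0477-z+0*th]),K,T))
    return C
for c,(im,K,T) in d.items():
    g=[gaussian_filter(im[:,:,k],.7) for k in range(3)]
    def sc(off):
        # lower (foot-side) silhouette: hull points from all circles
        H=cv2.convexHull(np.vstack(hull(off,.0285,K,T)).astype(np.float32))[:,0]
        # keep those near foot half: compare with direction of axis
        ax=proj(p0+R0.apply([[0,0,.045]]),K,T)-proj(p0+R0.apply([[0,0,0.]]),K,T)
        ax=ax[0]/np.linalg.norm(ax);cen=H.mean(0);n=H-cen;n/=np.linalg.norm(n,axis=1)[:,None]
        k=(n@ax)>-.3;H=H[k];n=n[k]
        s=0
        for G in g:
            f=lambda q:map_coordinates(G,q[:,::-1].T,order=1)
            s+=np.mean(np.abs(f(H+.9*n)-f(H-.9*n)))
        return s
    xs=np.arange(-.008,.0081,.001)
    M=np.array([[sc((a,b)) for b in xs] for a in xs])
    i=np.dstack(np.unravel_index(np.argsort(-M.ravel())[:6],M.shape))[0]
    print(c,[(round(xs[a]*1e3),round(xs[b]*1e3),round(M[a,b],1)) for a,b in i],M[8,8])
```

```text
scene [(-2, -1, np.float64(52.3)), (-3, -1, np.float64(52.1)), (-2, 0, np.float64(52.1)), (-3, 0, np.float64(51.6)), (-1, 0, np.float64(51.5)), (-4, -1, np.float64(51.1))] 49.36548057178026
top [(0, -2, np.float64(62.5)), (-1, -2, np.float64(62.4)), (-2, -2, np.float64(61.4)), (1, -2, np.float64(61.4)), (0, -1, np.float64(61.2)), (-1, -1, np.float64(61.2))] 56.454500977095165
```

```bash
sed -i 's/SEAT=np.array(\[.462/SEAT=np.array([.464/' rel.py
python3 - <<'E'
from rel import *
o=bot.get_obs();print(o["eef_pos"],o["t"])
for h in(.035,.02):print(rel(*tgt(h,GAP+180),o))
E
```

```text
[ 0.41   -0.2934  0.3238] 9.075
[-0.003  0.001  0.007 -1.     1.9   64.2  ]
[-0.003  0.001  0.007 -1.     1.9   79.2  ]
```

Emit:
jog_arm:
  motion:
    - [-0.003,0.001,0.007,-1,2,30,2]
    - [-0.003,0.001,0.007,-1,2,55,2]
    - [-0.003,0.001,0.007,-1,2,64,2]
    - [-0.003,0.001,0.007,-1,2,64,2]
    - [-0.003,0.001,0.007,-1,2,64,2]

```text
t: 9.7
eef_pos: [0.4366, -0.2894, 0.2662]
tool_rot: [0.026, 0.913, 0.346, 0.215]
contact_force: [-0.1, -0.5, -1.6]
gripper_width: 0.101
grasp_force: 78.7
```

Run:
```python
from ov import *
o=bot.get_obs();print(o["eef_pos"],o["contact_force"],o["torque"])
for h in(.035,.02,.0):print(rel(*tgt(h,GAP+180),o))
overlay('pics/pre2.png',2,(-.0014,-.0012))
```

```text
[ 0.4366 -0.2894  0.2662] [-0.1485 -0.4538 -1.6287] [-0.0967  0.6223 -0.0239]
[ 0.001 -0.    -0.     0.1   -0.6    0.8  ]
[ 0.001 -0.    -0.     0.1   -0.6   15.8  ]
[ 0.001 -0.    -0.     0.1   -0.6   35.8  ]
scene 354 176
top 357 193
```

View pics/pre2.png

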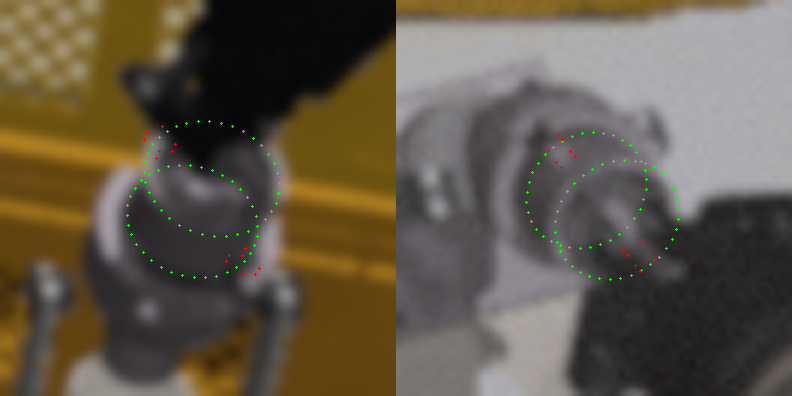

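Emit:
jog_arm:
  motion:
    - [0,0,0,0,0,5,2]
    - [0,0,0,0,0,10,2]
    - [0,0,0,0,0,12,2]
    - [0,0,0,0,0,12,2]

```text
t: 10.4
eef_pos: [0.4414, -0.2878, 0.2545]
tool_rot: [0.025, 0.913, 0.346, 0.215]
contact_force: [-1.1, -0.6, -2.1]
gripper_width: 0.104
grasp_force: 78.7
```

Emit:
jog_arm:
  motion:
    - [0,0,0,0,0,4,2]
    - [0,0,0,0,0,8,2]
    - [0,0,0,0,0,11,2]
    - [0,0,0,0,0,11,2]

```text
t: 10.9
eef_pos: [0.446, -0.2866, 0.2445]
tool_rot: [0.025, 0.913, 0.346, 0.215]
contact_force: [0.1, -1.1, -1.1]
gripper_width: 0.097
grasp_force: 78.7
```

Free so far; the lugs should be just entering the gaps. Continue.

Emit:
jog_arm:
  motion:
    - [0,0,0,0,0,3,2]
    - [0,0,0,0,0,6,2]
    - [0,0,0,0,0,6,2]

```text
t: 11.28
eef_pos: [0.4485, -0.2859, 0.2392]
tool_rot: [0.025, 0.913, 0.346, 0.215]
contact_force: [-0.2, 0.2, -1.5]
gripper_width: 0.099
grasp_force: 78.8
```

Run:
```python
from rel import *
o=bot.get_obs();print(o["eef_pos"],Rq(o["tool_rot"]).inv().apply(o["contact_force"]),Rq(o["tool_rot"]).inv().apply(o["torque"]))
print(rel(*tgt(0,GAP+180),o))
```

```text
[ 0.4485 -0.2859  0.2392] [-0.5191 -0.5557  1.3114] [ 0.2569 -0.5244 -0.0156]
[-0.   0.   0.   0.1 -0.   6. ]
```

Emit:
jog_arm:
  motion:
    - [0,0,0,0,0,3,2]
    - [0,0,0,0,0,5,2]
    - [0,0,0,0,0,6,2]
    - [0,0,0,0,0,6,2]

```text
t: 11.78
eef_pos: [0.4507, -0.286, 0.2347]
tool_rot: [0.025, 0.913, 0.345, 0.216]
contact_force: [-7.1, 0.8, 8.6]
gripper_width: 0.097
grasp_force: 80.5
```

Emit:
jog_arm:
  motion:
    - [0,0,0,0,0,-1,2]
    - [0,0,0.1,-0.1,0,-1,2]
    - [0,0,0.2,-0.2,0.1,-1,2]
    - [0,0,0.3,-0.4,0.2,-1,2]
    - [0,0,0.3,-0.4,0.2,-1,2]

```text
t: 12.4
eef_pos: [0.4506, -0.286, 0.2348]
tool_rot: [-0.007, 0.954, 0.206, 0.216]
contact_force: [-1.2, 0.2, -0.1]
gripper_width: 0.102
grasp_force: 79.0
```

```bash
cat > st.py <<'E'
from rel import *
o=bot.get_obs();r=Rq(o["tool_rot"]).inv();print(o["t"],o["eef_pos"],"F",r.apply(o["contact_force"]),"M",r.apply(o["torque"]),o["q"])
for th in(GAP+180,GAP+130):print(rel(*tgt(0,th),o))
E
python3 st.py
```

```text
12.4 [ 0.4506 -0.286   0.2348] F [-0.941  -0.6275 -0.411 ] M [ 0.2163 -0.5486 -0.08  ] [-0.3775  0.2763  1.2277  2.1498 -0.8851  0.8732  0.2475]
[ 0.     0.    -0.299  0.2   -0.6    1.2  ]
[ 0.001  0.     0.574  0.2   -0.6    1.2  ]
```

Emit:
jog_arm:
  motion:
    - [0,0,0.12,-0.2,0.1,0,2]
    - [0,0,0.24,-0.4,0.2,0,2]
    - [0,0,0.36,-0.6,0.3,0,2]
    - [0,0,0.45,-0.8,0.4,0,2]
    - [0,0,0.45,-0.8,0.4,0,2]

```text
t: 13.02
eef_pos: [0.45, -0.2868, 0.2344]
tool_rot: [-0.054, 0.976, -0.011, 0.209]
contact_force: [-1.3, -0.5, -0.5]
gripper_width: 0.099
grasp_force: 79.0
```

```bash
python3 st.py
```

```text
13.025 [ 0.45   -0.2868  0.2344] F [-1.3711  0.5492 -0.0881] M [-0.227  -0.6098  0.0128] [-0.4227  0.3458  1.3261  2.151  -0.9588  0.9359 -0.1277]
[ 0.001  0.    -0.747  0.5   -1.4    1.2  ]
[ 0.001  0.     0.125  0.5   -1.4    1.2  ]
```

Emit:
jog_arm:
  motion:
    - [0,0,0.06,-0.1,0.1,0.5,2]
    - [0,0,0.12,-0.2,0.1,0.5,2]
    - [0,0,0.12,-0.2,0.1,2,2]
    - [0,0,0.12,-0.2,0.1,3,2]
    - [0,0,0.12,-0.2,0.1,3,2]

```text
t: 13.65
eef_pos: [0.451, -0.2861, 0.2315]
tool_rot: [-0.068, 0.974, -0.07, 0.206]
contact_force: [-0.1, -0.9, -1.6]
gripper_width: 0.101
grasp_force: 78.8
```

```bash
python3 st.py
```

```text
13.65 [ 0.451  -0.2861  0.2315] F [-0.5273  1.1921  1.2979] M [-0.1901 -0.5567  0.0562] [-0.4225  0.3691  1.3375  2.1535 -0.9855  0.9507 -0.2251]
[-0.    -0.    -0.868  0.8   -1.2   -1.9  ]
[-0.     0.     0.004  0.8   -1.2   -1.9  ]
```

Emit:
jog_arm:
  motion:
    - [0,0,0,0,0,2,2]
    - [0,0,0,0,0,4,2]
    - [0,0,0,0,0,4.5,2]
    - [0,0,0,0,0,4.5,2]

```text
t: 14.15
eef_pos: [0.4525, -0.2871, 0.2288]
tool_rot: [-0.067, 0.973, -0.072, 0.207]
contact_force: [-8.0, 1.0, 13.1]
gripper_width: 0.099
grasp_force: 81.1
```

```bash
python3 st.py
```

```text
14.15 [ 0.4525 -0.2871  0.2288] F [ -2.2907  -2.2213 -15.1079] M [ 0.5992 -1.1326 -0.0042] [-0.4105  0.3756  1.3259  2.1542 -0.9974  0.9483 -0.2176]
[ 0.001 -0.002 -0.871  0.3   -2.5   -4.9  ]
[ 0.    -0.002  0.002  0.3   -2.5   -4.9  ]
```

Emit:
jog_arm:
  motion:
    - [0,0,0,0,0,-1,2]
    - [0,0,0,0,0,-1,25]
    - [0,0,0,0,0,-1,40]
    - [0,0,0,0,0,-1,40]
    - [0,0,0,0,0,-1,40]
  grip_force: 20

```text
t: 14.78
eef_pos: [0.4525, -0.286, 0.2284]
tool_rot: [-0.067, 0.974, -0.071, 0.206]
contact_force: [0.3, 0.3, -0.1]
gripper_width: 0.471
grasp_force: 0.0
```

```bash
python3 st.py
```

```text
14.775 [ 0.4525 -0.286   0.2284] F [ 0.1395 -0.2539  0.2503] M [-0.1384 -0.4085  0.0299] [-0.4139  0.3749  1.3264  2.155  -0.9951  0.9471 -0.22  ]
[ 0.   -0.   -0.87  0.6  -1.4  -5.3 ]
[ 0.    -0.     0.003  0.6   -1.4   -5.3  ]
```

Released with no forces. Retreat along the axis and look.

Emit:
jog_arm:
  motion:
    - [0,0,0,0,0,-15,40]
    - [0,0,0,0,0,-50,40]
    - [0,0,0,0,0,-90,40]
    - [0,0,0,0,0,-120,40]
    - [0,0,0,0,0,-120,40]

```text
t: 15.4
eef_pos: [0.4029, -0.2997, 0.3406]
tool_rot: [-0.069, 0.973, -0.071, 0.21]
contact_force: [1.3, 0.4, -1.4]
gripper_width: 0.466
grasp_force: 0.0
```

Run:
```python
from rel import *
from fit import Rc
o=bot.get_obs();print(o["eef_pos"],o["contact_force"],o["t"],o["q"])
th=np.radians(np.arange(0,360,10.));Rm=Rc(AZ);a=np.radians(GAP-50);Rb=Rm@R.from_euler("z",a).as_matrix();seat=np.array([.463,-.2825,.205])
L=np.array([[x,y,-.006+.057] for x in(-.028,.028) for y in(-.005,.005)])
out=[]
for c,x,y in(("scene",350,180),("top",355,190)):
    fr=[bot.read_camera(c) for _ in range(3)];im=np.mean([q["pixels"].astype(float) for q in fr],0);K,T=fr[0]["camera_matrix"],fr[0]["T"]
    v=cv2.resize(im[y:y+66,x:x+66,::-1].astype(np.uint8),None,fx=6,fy=6,interpolation=cv2.INTER_CUBIC)
    for Q,col in((L,(0,0,255)),(np.c_[.0285*np.cos(th),.0285*np.sin(th),.018+0*th],(0,255,0))):
        for q in((proj(seat+Q@Rb.T,K,T)-[x,y]+.5)*6).astype(int):cv2.circle(v,tuple(map(int,q)),1,col,-1)
    out.append(v)
cv2.imwrite("pics/end.png",np.hstack(out))
```

```text
[ 0.4029 -0.2997  0.3406] [ 1.2559  0.3848 -1.3926] 15.4 [-0.4684 -0.2198  1.1019  2.0562 -0.1876  0.908  -0.9701]
```

View pics/end.png

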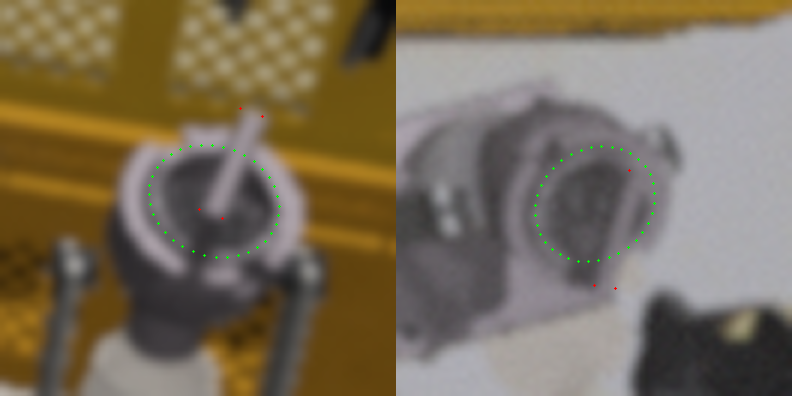

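```bash
python3 -c "
from station import bot
print(bot.hand_in())"
```

```text
the job is handed in; nothing more can be done
None
```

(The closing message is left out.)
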